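# Unbolt the backup-drive strongbox and hold its lid half open

### The job

Turn the crank on the side of the steel strongbox one full turn anticlockwise (seen from above), with the lid still shut, so that the bolt is drawn clear of the lid. Then lift the lid by its bar handle to 50 degrees and finish while holding it still there with the gripper, so that a colleague can take out a drive; the lid falls shut if let go. Leave the other things on the bench where they are.

Things in the scene. Friction and masses are not known exactly. Their poses are not given: they have to be found in the camera images.
- strongbox: beige steel box fixed to the bench, 220 mm deep (its x) x 260 mm wide (its y) x 120 mm high, drives inside. Origin: centre of its underside, on the bench; x points from the handle side to the hinge side, z up. On its -y side is a lock housing (90 mm along x, y from -135 to -250 mm, 150 mm high) with a crank on top and a flat bolt, 24 x 12 mm, that lies 20 mm over the lid's edge and locks it
- crank (a joint): crank angle in rad about its vertical axis, growing anticlockwise seen from above; starts at 0 to 0.25, stop at 6.7. At 0 the knob is on the box's -x side of the axis. The bolt draws back 3.6 mm per rad and leaves the lid at about 5.6. Turns stiffly (about 2 N at the knob) and stays where it is left
- crank_axis (a point): point on the crank's vertical axis at the height of crank_grip (186 mm above the bench); at box x 0, y -200 mm; does not move as the crank turns
- crank_grip (a point): middle of the crank's upright black knob, 45 mm from the axis: a cylinder 20 mm in diameter, 45 mm high (161 to 206 mm above the bench), that spins freely on its pin. Under it is the flat steel crank arm, 18 mm wide, its top 160 mm above the bench
- lid (a joint): the lid's angle in rad: 0 shut, growing as the handle side rises, stop at 1.9 (50 degrees = 0.873). Free hinge: it falls shut by its own weight below about 1.5. Lid 220 x 260 x 8 mm, of 0.45 to 0.7 kg, so that about 3 N at the handle carry it
- lid_hinge (a point): middle of the lid's hinge line, which runs along the box's y at the rim of its +x side, 120.5 mm above the bench; does not move
- lid_handle (a point): middle of the lid's bar handle: round steel bar, 12 mm in diameter, 110 mm long along the box's y, on two end posts; its centre line is 45 mm above the lid's top face and 30 mm from the lid's free (-x) edge. Lid shut: 190 mm from the hinge line along the box's -x and 53 mm above it; it goes round the hinge line with the lid
- tub: bystander: open white plastic tub, 150 x 100 x 70 mm, left of the box; origin in the middle of its underside
- tape: bystander: grey ring (empty tape core), 100 mm across and 48 mm high, left of the box; origin in the middle of its underside
- jar: bystander: whitish jar with a grey cap, 66 mm across and 85 mm high, right of the lock housing; origin in the middle of its underside

How it is judged (in metres and radians):
On the way, in this order (a step that is already met when the one before it is completed fails the run):
1. the crank has made its full turn while the lid is shut (value of joint crank above 6.1 rad and value of joint lid below 0.1 rad), for 0.2 s.
2. the lid is being raised by the gripper (value of joint lid above 0.3 rad and contact force between the fingers and lid above 0.8 N), for 0.2 s.
At the end, for the whole second after the job is handed in: The lid stands still at 50 degrees (42 to 58 degrees), carried by the gripper's fingers (at least 0.8 N between fingers and lid) and propped by nothing else; the crank is still turned back (above 5.9 rad); no bystander has moved more than 30 mm (value of joint lid between 0.733 and 1.012 rad and contact force between the fingers and lid above 0.8 N and velocity of joint lid between -0.06 and 0.06 rad/s and value of joint crank above 5.9 rad and contact force between lid and tub below 0.1 N and contact force between lid and tape below 0.1 N and contact force between lid and jar below 0.1 N and distance of each of tub, tape, jar from where it was at the start of the episode below 0.03 m); the arm keeps its last pose, push and grip.
It fails at once if a bystander is moved more than 30 mm (distance of any of tub, tape, jar from where it was at the start of the episode above 0.03 m).
It also fails if it takes over 61 s, if anything falls off the work surface, if the arm or the gripper's body presses on something with over 40 N, if the wrist force passes 120 N, or if a joint passes its speed limit or range.

### The arm

A 7-joint arm with a two-finger parallel gripper is mounted at the origin on the work surface. World frame = base frame: x ahead of the robot, y to its left, z up, the work surface at z = 0. Lengths are in m, angles in degrees, forces in N, time in s.
With the tool pointing down it reaches from about 0.425 to 0.875 m from the base axis. Payload 4.7 kg.
Tool frame: the origin (TCP) lies at the very end of the fingers, on their centre line; the grasp point (between the pads) lies 19 mm behind it; z points along the fingers, y is the direction in which the jaws open and shut (so a half turn about z gives the same grasp; the last joint's range is limited). The gripper opens to 87 mm and grips with 3 to 60 N. Pads are 19 mm wide; open, the fingers measure 117 mm over their backs; the gripper's body (75 mm by 190 mm) begins 51 mm behind the grasp point.
Start: joints at [0.808, 18.392, -4.016, 83.108, 1.295, 78.541, -3.26], TCP at [0.65, -0, 0.223] pointing down, gripper open.
Joint ranges: [-163.93, 163.93], [-17.29, 119.83], [-79.2, 71.16], [3.27, 140.29], [-89.18, 269.18], [5.43, 117.66], [-154.24, 154.24]. Speed limits (degrees/s): [147.25, 147.25, 180, 180, 180, 180, 180].

### API

Orientations are given as [roll, pitch, yaw] about the fixed x, y, z axes, in that order (R = Rz(yaw) Ry(pitch) Rx(roll)).
In Python, from cell import monitor, read_camera, camera_info, env, look_for gives the robot as it stands.
- The arm moves only by the tool servo_tool, never from a script. Its argument "commands" is one flat list of numbers, 6 for each row, row after row: the shift along the tool's x, y, z in mm, then the turn, a rotation vector about the tool's x, y, z in degrees. A call has 1 to 10 rows; each row shifts and turns the commanded pose from where the row before left it, along the tool's axes as they then stand; what a row does not reach is not made up. A row lasts 1/10 s, in which the tool goes at most 50 mm and 8.59 degrees, less where a joint would pass 70% of its speed; a pose out of reach is approached as far as the arm can. A call is refused whole if a number of a shift passes 50 or a number of a turn 8.59, either way. A call with a gripper value outside its range is refused whole. "jaw" is the finger opening in mm, from 0 to 87, set as the call begins (left out, the last holds). The fingers move at their own pace and stop on an object; "newtons" is the grip in N (left out, the last holds). Time passes only in rows, so rows that do not move let the fingers close. It gives the time, the measured TCP pose, the force and the opening at its end, in the units of the state.
- monitor.get_obs(): the state, without advancing time (a new reading comes with each control period).
- read_camera(name): name is "scene" or "side" or "wrist"; returns (picture, depth): 420x560x3 uint8, red, green, blue; 420x560 float32, m along the optical axis (not along the pixel's ray), 0 where there is no reading.
- camera_info(name): a dict with "camera_matrix" (3x3 intrinsics, pixels), "k1" (the pictures are not rectified: a ray, as slopes to the right and down, at radius r is drawn at 1 + k1 r^2 times it, then the intrinsics apply), "R" (3x3) and "t" (3): a world point X has camera coordinates R X + t; the wrist camera has in their place "T_tool_cam" (4x4, takes a point from camera to tool coordinates, whose origin is the TCP and whose axes are the flange's). Camera axes: x right, y down, z forward; pixel columns grow to the right and rows downward; lengths in m; the calibration is good to about 2 mm. A picture is of the moment at which its call begins: read the wrist's pose just before it. camera_info takes no time and is no camera call.
- env.sign_off(): hands the job in, once; it reports no verdict.
Trained networks look in the newest picture that a camera, given by its name, has taken for a name from the list of things; names that differ only in an ending like _2 or _b are one class to them, and where a whole thing is asked for, a point or a joint stands for the part that bears it (a point fixed in the world has none). Each returns a list of dicts, best first, with "conf" (0 to 1); they miss things now and then, are a little off and sometimes report something else, mostly with a low value. They report only what shows in the picture. A call takes as long as a camera call.
- look_for(camera, label): "box" ([left, top, width, height] in pixels, round what is visible of it).
The state is a dict: "time_s": time; "qpos": joint angles; "joint_velocities": joint speeds; "effort": joint torques, N m; "tool_pos": TCP position; "tool_rot": TCP orientation; "force": force on the tool from outside, world axes, zero at the start; "wrist_torque": the same for the moment, N m; "grip_width": finger opening in m.
Only numpy, scipy, OpenCV 4.12 (cv2) and the standard library are available. Lean on these libraries where they do the work, as an engineer would, in place of code of your own. Each camera call takes 0.05 s, during which the arm holds its last target.

## Working session

There is one attempt and no reset: what is moved stays moved. The work goes in short steps, Python scripts to look and compute and a tool call to move; the robot and the scene stay as the last step left them, time stands still between calls to the robot, and variables do not carry over. Pictures are saved under pics/ and viewed, and the job is handed in when it is done.

Besides the shell and the picture viewer there is one more tool, called after "Emit:" by a JSON object that holds its "method" and its "body", one argument or row to a line. servo_tool: Moves the arm, as the interface text tells. Its arguments: {"type":"object","properties":{"commands":{"type":"array","items":{"type":"number"}},"jaw":{"type":"number"},"newtons":{"type":"number"}},"required":["commands"]}

```bash
ls; mkdir -p pics
python3 - <<'E'
from cell import monitor, read_camera, camera_info, look_for
import cv2
print(monitor.get_obs())
for c in ["scene","side"]:
    p,d=read_camera(c); cv2.imwrite(f"pics/{c}0.png",p[:,:,::-1])
    i=camera_info(c);print(c,i)
    for n in ["strongbox","crank_grip","lid_handle","tub","tape","jar"]:
        try: print(n,look_for(c,n)[:2])
        except Exception as e: print(n,e)
print(monitor.get_obs()["time_s"])
E
```

```text
pics
{'time_s': 0.0, 'qpos': array([ 0.80846691, 18.43991501, -4.01665264, 83.1745646 ,  1.29703009,
       78.54043504, -3.2600861 ]), 'joint_velocities': array([ 0.06059977,  0.03779674, -0.00961856, -0.03651843,  0.05645253,
       -0.07962525,  0.0522851 ]), 'effort': array([-2.58547143e-04, -4.91284704e+01, -4.03903294e-01, -3.12526345e+01,
       -6.40594075e-02,  4.37659642e-02,  1.61017233e-04]), 'tool_pos': array([ 6.49450464e-01, -5.82506464e-05,  2.21454937e-01]), 'tool_rot': array([-1.79890446e+02,  7.34472246e-03,  9.00026654e+01]), 'force': array([-0.69265536, -0.88771755,  1.08982523]), 'wrist_torque': array([-0.0257109 ,  0.02061853, -0.00549374]), 'grip_width': 0.08746367839100622}
scene {'camera_matrix': array([[474.96206479,   0.        , 289.78200553],
       [  0.        , 474.96206479, 211.48623448],
       [  0.        ,   0.        ,   1.        ]]), 'k1': -0.14757494189411569, 'R': array([[ 0.69445004,  0.71951638, -0.00594366],
       [ 0.4997365 , -0.48823698, -0.71546354],
       [-0.51768965,  0.49388342, -0.69862478]]), 't': array([-0.40327814, -0.169211
[... 501 characters left out ...]
478],
       [  0.        , 528.65680411, 211.71533   ],
       [  0.        ,   0.        ,   1.        ]]), 'k1': -0.10126100422935361, 'R': array([[-0.92506748, -0.37913998, -0.02242853],
       [-0.20607639,  0.55065898, -0.80889258],
       [ 0.31903399, -0.74365823, -0.58752851]]), 't': array([0.50500983, 0.17619561, 1.3104086 ])}
strongbox [{'box': [202.0, 143.0, 110.9, 143.2], 'conf': 0.75}]
crank_grip [{'box': [286.9, 147.6, 5.9, 15.6], 'conf': 0.58}]
lid_handle [{'box': [202.7, 181.9, 109.3, 69.8], 'conf': 0.72}]
tub [{'box': [204.0, 280.6, 76.1, 68.1], 'conf': 0.7}]
tape [{'box': [279.6, 293.7, 42.8, 43.2], 'conf': 0.77}]
jar [{'box': [281.1, 148.7, 20.0, 34.1], 'conf': 0.44}]
0.7
```

View pics/scene0.png

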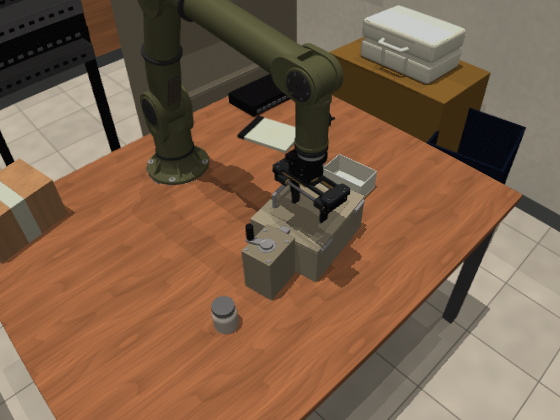

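View pics/side0.png

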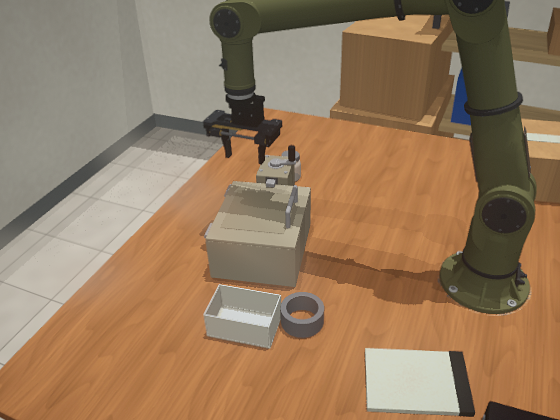

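The scene view shows the knob at about (249,231), the crank hub at (267,245) and the jar at (224,314). In the side view the handle is at about (291,208), the knob at (291,153), the tub at (242,315) and the tape at (302,315). Next I measure them from depth.

```bash
cat > h.py <<'E'
import numpy as np, cv2
from cell import monitor, read_camera, camera_info, env, look_for
from scipy.spatial.transform import Rotation as Ro
def cam(name,o=None):
    i=camera_info(name)
    if name=="wrist":
        o=o or monitor.get_obs(); T=np.eye(4);T[:3,:3]=Ro.from_euler('xyz',o['tool_rot'],degrees=True).as_matrix();T[:3,3]=o['tool_pos']
        M=np.linalg.inv(T@i['T_tool_cam']); return i['camera_matrix'],i['k1'],M[:3,:3],M[:3,3]
    return i['camera_matrix'],i['k1'],np.array(i['R']),np.array(i['t'])
def cloud(d,c):
    K,k1,R,t=c; h,w=d.shape
    u,v=np.meshgrid(np.arange(w),np.arange(h))
    p=cv2.undistortPoints(np.stack([u,v],-1).reshape(-1,1,2).astype(float),K,np.array([k1,0,0,0.])).reshape(h,w,2)
    X=np.dstack([p*d[...,None],d]); W=(X-t)@R; W[d<=0]=np.nan
    return W
def proj(P,c):
    K,k1,R,t=c; return cv2.projectPoints(np.array(P,float).reshape(-1,1,3),cv2.Rodrigues(R)[0],t,K,np.array([k1,0,0,0.]))[0].reshape(-1,2)
E
python3 - <<'E'
from h import *
for c in ["scene","side"]:
    p,d=read_camera(c); C=cam(c); W=cloud(d,C)
    np.savez(f"{c}.npz",p=p,d=d,W=W)
    x0,y0,x1,y1=(200,140,380,340) if c=="scene" else (190,130,330,350)
    s=min(800/(x1-x0),600/(y1-y0)); im=cv2.resize(p[y0:y1,x0:x1],None,fx=s,fy=s,interpolation=cv2.INTER_CUBIC)
    cv2.imwrite(f"pics/{c}_z.png",im[:,:,::-1]); print(c,s)
    pts=[(249,231),(267,245),(224,306),(300,225),(320,270)] if c=="scene" else [(291,153),(276,163),(291,208),(260,205),(250,260),(242,312),(302,315)]
    for q in pts: print(q,W[q[1],q[0]].round(3))
E
```

```text
scene 3.0
(249, 231) [ 0.581 -0.14   0.197]
(267, 245) [ 0.621 -0.117  0.159]
(224, 306) [ 0.643 -0.284  0.081]
(300, 225) [0.609 0.013 0.129]
(320, 270) [ 0.703 -0.002  0.032]
side 2.727272727272727
(291, 153) [ 0.568 -0.127  0.189]
(276, 163) [ 0.608 -0.112  0.157]
(291, 208) [0.502 0.043 0.131]
(260, 205) [0.583 0.058 0.13 ]
(250, 260) [0.545 0.207 0.074]
(242, 312) [0.522 0.31  0.003]
(302, 315) [0.387 0.267 0.001]
```

Run:
```python
from h import *
for c in ["scene","side"]:
    W=np.load(f"{c}.npz")["W"]
    x0,y0,x1,y1=(200,140,380,340) if c=="scene" else (190,130,330,350)
    w=W[y0:y1,x0:x1].reshape(-1,3)
    h,e=np.histogram(w[:,2],np.arange(0.005,.23,.005))
    print(c,[(round(a,3),b) for a,b in zip(e,h)])
    for lo,hi in [(.12,.136),(.143,.156),(.196,.212)]:
        m=w[(w[:,2]>lo)&(w[:,2]<hi)]
        if len(m)>5: print(lo,len(m),np.median(m,0).round(3),m.min(0).round(3),m.max(0).round(3), cv2.minAreaRect((m[:,:2]*1000).astype(np.float32)))
```

```text
scene [(np.float64(0.005), np.int64(760)), (np.float64(0.01), np.int64(449)), (np.float64(0.015), np.int64(294)), (np.float64(0.02), np.int64(199)), (np.float64(0.025), np.int64(221)), (np.float64(0.03), np.int64(225)), (np.float64(0.035), np.int64(226)), (np.float64(0.04), np.int64(247)), (np.float64(0.045), np.int64(277)), (np.float64(0.05), np.int64(309)), (np.float64(0.055), np.int64(302)), (np.float64(0.06), np.int64(308)), (np.float64(0.065), np.int64(294)), (np.float64(0.07), np.int64(223)), (np.float64(0.075), np.int64(180)), (np.float64(0.08), np.int64(317)), (np.float64(0.085), np.int64(362)), (np.float64(0.09), np.int64(147)), (np.float64(0.095), np.int64(138)), (np.float64(0.1), np.int64(129)), (np.float64(0.105), np.int64(135)), (np.float64(0.11), np.int64(144)), (np.float64(0.115), np.int64(161)), (np.float64(0.12), np.int64(279)), (np.float64(0.125), np.int64(2311)), (np.float64(0.13), np.int64(1131)), (np.float64(0.135), np.int64(93)), (np.float64(0.14), np.int64(101)), (np.float64(0.145), np.int64(540)), (np.float64(0.15), np.int64(508)), (np.float64(0.155), np.int64
[... 2373 characters left out ...]
.float64(0.2), np.int64(11)), (np.float64(0.205), np.int64(18)), (np.float64(0.21), np.int64(0)), (np.float64(0.215), np.int64(0)), (np.float64(0.22), np.int64(8))]
0.12 5296 [0.571 0.102 0.13 ] [ 0.438 -0.176  0.12 ] [0.707 0.231 0.136] ((586.5997314453125, 22.3382568359375), (229.58636474609375, 386.6809387207031), 11.440084457397461)
0.143 629 [ 0.603 -0.083  0.151] [ 0.476 -0.171  0.143] [0.661 0.125 0.156] ((568.8820190429688, -17.43389892578125), (110.23359680175781, 331.63800048828125), 22.850860595703125)
0.196 38 [ 0.57  -0.133  0.205] [ 0.561 -0.146  0.196] [ 0.58  -0.124  0.208] ((570.1292724609375, -133.24688720703125), (16.874326705932617, 19.96961784362793), 21.324787139892578)
```

View pics/side_z.png

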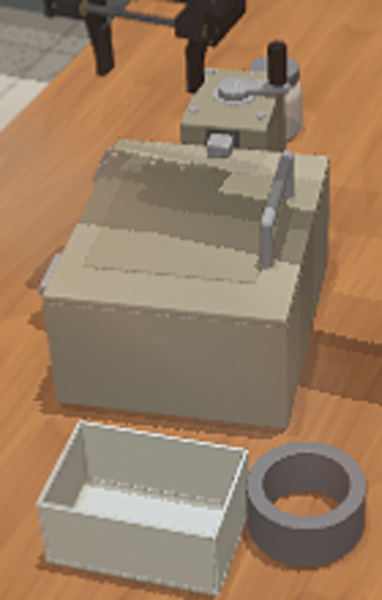

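View pics/scene_z.png

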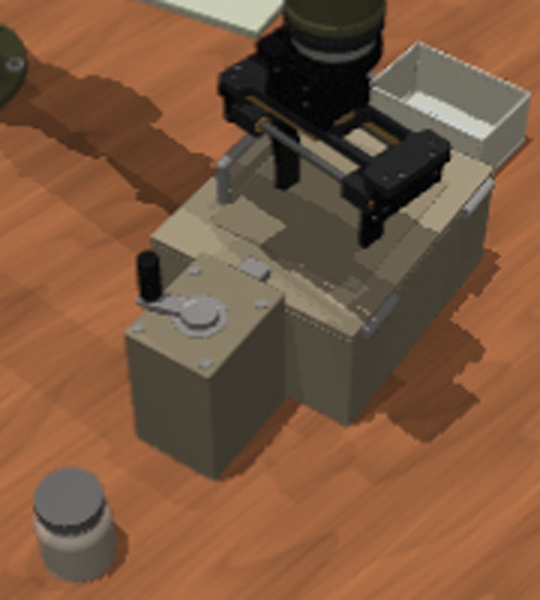

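Run:
```python
from h import *
from scipy.optimize import differential_evolution
S={}
for c in ["scene","side"]:
    W=np.load(f"{c}.npz")["W"]; S[c]=W
    for lo,hi,nm in [(.124,.134,"lid"),(.146,.155,"hous")]:
        m=((W[...,2]>lo)&(W[...,2]<hi)).astype(np.uint8)
        x0,y0,x1,y1=(200,140,380,340) if c=="scene" else (190,130,330,350)
        k=np.zeros_like(m);k[y0:y1,x0:x1]=1
        m=cv2.morphologyEx(m*k,cv2.MORPH_OPEN,np.ones((3,3)))
        S[c+nm]=W[m>0][:,:2]
lid=np.vstack([S["scenelid"],S["sidelid"]]); hou=np.vstack([S["scenehous"],S["sidehous"]])
print(len(lid),len(hou))
# silhouette / explanatory cost: rect score = inside fraction with per-cell coverage
def cells(P): return np.unique(np.round(P/0.004).astype(int),axis=0)*0.004
L=cells(lid);H=cells(hou)
def loc(P,x,y,a):
    d=P-[x,y];c,s=np.cos(a),np.sin(a);return np.c_[d[:,0]*c+d[:,1]*s,-d[:,0]*s+d[:,1]*c]
def out(q,x0,x1,y0,y1):
    dx=np.maximum(0,np.maximum(x0-q[:,0],q[:,0]-x1));dy=np.maximum(0,np.maximum(y0-q[:,1],q[:,1]-y1))
    return np.minimum(np.hypot(dx,dy),.02).sum()
def cost(p): return out(loc(L,*p),-.11,.11,-.13,.13)+out(loc(H,*p),-.045,.045,-.25,-.135)
best=differential_evolution(cost,[(.45,.75),(-.1,.2),(-.3,1.2)],seed=1,maxiter=300,tol=1e-9)
print(best.x,np.degrees(best.x[2]),best.fun,len(L),len(H))
x,y,a=best.x
for nm,P in(("lid",L),("h",H)):
    q=loc(P,x,y,a);print(nm,np.percentile(q,[0,1,2,5,50,95,98,99,100],axis=0).round(3).T)
R=np.array([[np.cos(a),-np.sin(a)],[np.sin(a),np.cos(a)]])
for n,b in dict(axis=(0,-.2),handle=(-.08,0),hinge=(.11,0)).items(): print(n,(R@b+[x,y]).round(4))
```

```text
8277 1405
[0.57313481 0.07947571 0.20395638] 11.685839866549722 0.6970295116285399 3454 586
lid [[-0.114 -0.111 -0.109 -0.102  0.003  0.102  0.109  0.112  0.12 ]
 [-0.145 -0.131 -0.127 -0.118 -0.003  0.12   0.128  0.13   0.136]]
h [[-0.083 -0.052 -0.047 -0.042  0.001  0.041  0.044  0.045  0.047]
 [-0.252 -0.249 -0.248 -0.245 -0.185 -0.137 -0.134 -0.122 -0.053]]
axis [ 0.6136 -0.1164]
handle [0.4948 0.0633]
hinge [0.6809 0.1018]
```

Emit:
{"method": "servo_tool", "body": {
  "commands": [-22, -13, -7, 0, 0, 0, -22, -13, -7, 0, 0, 0, -22, -13, -7, 0, 0, 0, -22, -13, -7, 0, 0, 0, -22, -13, -7, 0, 0, 0, -24, -13, -4, 0, 0, 0, 0, 0, 0, 0, 0, 0, 0, 0, 0, 0, 0, 0],
  "jaw": 60,
  "newtons": 25
}}

```text
time_s: 1.6
tool_pos: [0.572, -0.1343, 0.2619]
tool_rot: [180.0, -0.0, 89.9]
force: [0.1, 0.7, -0.3]
grip_width: 0.0601
```

Run:
```python
from h import *
o=monitor.get_obs(); print(o['tool_pos'],o['tool_rot'],o['time_s'],o['force'])
p,d=read_camera("wrist");C=cam("wrist",o);W=cloud(d,C)
q=p.copy()
for P,col in [((.6136,-.1164,.160),(255,0,0)),((.5724,-.1345,.206),(0,255,0)),((.4948,.0633,.179),(0,0,255))]:
    u=proj([P],C)[0];print(u); cv2.drawMarker(q,tuple(int(v) for v in u),col,0,12,1) if abs(u).max()<2000 else 0
cv2.imwrite("pics/w1.png",q[:,:,::-1])
m=(W[...,2]>.196)&(W[...,2]<.212)&(np.hypot(W[...,0]-.57,W[...,1]+.135)<.03)
w=W[m]; print(len(w), w.mean(0) if len(w) else 0, w.min(0) if len(w) else 0, w.max(0) if len(w) else 0)
m=(W[...,2]>.152)&(W[...,2]<.163)&(np.hypot(W[...,0]-.614,W[...,1]+.117)<.03)
w=W[m]; print(len(w), w.mean(0) if len(w) else 0)
print(look_for("wrist","crank_grip")[:2])
```

```text
[ 0.57199351 -0.13434722  0.26187432] [ 1.79952294e+02 -1.96901832e-02  8.99215301e+01] 1.6 [ 0.09384246  0.65923701 -0.2875649 ]
[322.98633457 192.1641413 ]
[276.46443903 228.33565295]
[165.56994262 -52.30486371]
562 [ 0.57240195 -0.1325872   0.2051099 ] [ 0.56283954 -0.14316018  0.19603152] [ 0.58212064 -0.1240994   0.2076137 ]
1518 [ 0.60846175 -0.11584666  0.15951608]
[{'box': [261.5, 202.6, 29.8, 37.3], 'conf': 0.97}]
```

View pics/w1.png

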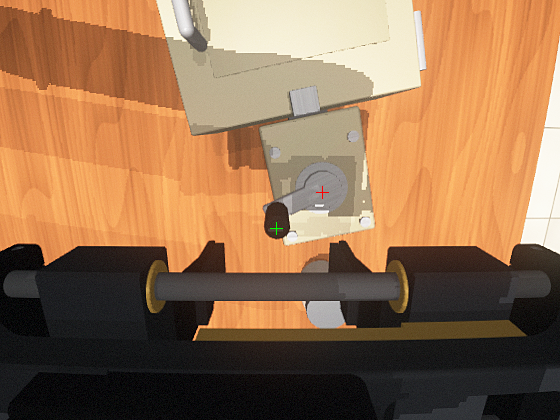

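The knob's top is at about (277,222) and the hub at (322,187). These match my estimates: knob (0.5725, -0.1335), axis (0.6136, -0.116), radius 45 mm. Now I descend and grip.

Emit:
{"method": "servo_tool", "body": {
  "commands": [1, 0, 25, 0, 0, 0, 0, 0, 25, 0, 0, 0, 0, 0, 25, 0, 0, 0, 0, 0, 15, 0, 0, 0, 0, 0, 0, 0, 0, 0]
}}

```text
time_s: 2.2
tool_pos: [0.5708, -0.1316, 0.1689]
tool_rot: [-179.7, -0.1, 90.1]
force: [0.4, -0.4, -0.3]
grip_width: 0.0598
```

Emit:
{"method": "servo_tool", "body": {
  "commands": [0, 0, 0, 0, 0, 0, 0, 0, 0, 0, 0, 0, 0, 0, 0, 0, 0, 0, 0, 0, 0, 0, 0, 0, 0, 0, 0, 0, 0, 0, 0, 0, 0, 0, 0, 0],
  "jaw": 0,
  "newtons": 25
}}

```text
time_s: 2.8
tool_pos: [0.5721, -0.1331, 0.1719]
tool_rot: [180.0, 0.0, 90.0]
force: [0.5, 0.2, 0.0]
grip_width: 0.0202
```

Run:
```python
import numpy as np
ax=np.array([613.6,-116.0]); 
a0=np.radians(203.4); st=np.radians(10)
p=ax+45*np.array([np.cos(a0),np.sin(a0)]);print(p)
acc=np.zeros(2)
r=[]
base=p.copy();sent=np.zeros(2)
for i in range(1,37):
    a=a0+i*st; t=ax+45*np.array([np.cos(a),np.sin(a)])-base
    d=np.round(t-sent,1); sent+=d; r.append((d[1],d[0]))
for i in range(0,36,9): print(", ".join(f"{x:g}, {y:g}, 0, 0, 0, 0" for x,y in r[i:i+9]))
```

```text
[ 572.30104184 -133.87165508]
-6.9, 3.7, 0, 0, 0, 0, -6.1, 4.9, 0, 0, 0, 0, -5.3, 5.9, 0, 0, 0, 0, -4.1, 6.6, 0, 0, 0, 0, -2.9, 7.3, 0, 0, 0, 0, -1.5, 7.7, 0, 0, 0, 0, -0.2, 7.9, 0, 0, 0, 0, 1.1, 7.7, 0, 0, 0, 0, 2.5, 7.5, 0, 0, 0, 0
3.7, 6.9, 0, 0, 0, 0, 4.9, 6.1, 0, 0, 0, 0, 5.8, 5.2, 0, 0, 0, 0, 6.7, 4.1, 0, 0, 0, 0, 7.3, 2.9, 0, 0, 0, 0, 7.7, 1.6, 0, 0, 0, 0, 7.8, 0.2, 0, 0, 0, 0, 7.8, -1.1, 0, 0, 0, 0, 7.4, -2.5, 0, 0, 0, 0
6.9, -3.7, 0, 0, 0, 0, 6.2, -4.9, 0, 0, 0, 0, 5.2, -5.9, 0, 0, 0, 0, 4.1, -6.7, 0, 0, 0, 0, 2.9, -7.2, 0, 0, 0, 0, 1.6, -7.7, 0, 0, 0, 0, 0.2, -7.9, 0, 0, 0, 0, -1.2, -7.7, 0, 0, 0, 0, -2.4, -7.5, 0, 0, 0, 0
-3.8, -6.9, 0, 0, 0, 0, -4.8, -6.1, 0, 0, 0, 0, -5.9, -5.2, 0, 0, 0, 0, -6.7, -4.1, 0, 0, 0, 0, -7.3, -2.9, 0, 0, 0, 0, -7.7, -1.6, 0, 0, 0, 0, -7.8, -0.2, 0, 0, 0, 0, -7.8, 1.1, 0, 0, 0, 0, -7.4, 2.5, 0, 0, 0, 0
```

Gripped with a 20.2 mm opening, which is right for the knob. I turn the first quarter.

Emit:
{"method": "servo_tool", "body": {
  "commands": [-6.9, 3.7, 0, 0, 0, 0, -6.1, 4.9, 0, 0, 0, 0, -5.3, 5.9, 0, 0, 0, 0, -4.1, 6.6, 0, 0, 0, 0, -2.9, 7.3, 0, 0, 0, 0, -1.5, 7.7, 0, 0, 0, 0, -0.2, 7.9, 0, 0, 0, 0, 1.1, 7.7, 0, 0, 0, 0, 2.5, 7.5, 0, 0, 0, 0, 0, 0, 0, 0, 0, 0]
}}

```text
time_s: 3.8
tool_pos: [0.6323, -0.1545, 0.1717]
tool_rot: [-180.0, -0.1, 90.1]
force: [-1.4, 5.9, 4.6]
grip_width: 0.0189
```

Run:
```python
from h import *
o=monitor.get_obs(); print(o['tool_pos'],o['tool_rot'],o['force'])
p,d=read_camera("wrist");C=cam("wrist",o);W=cloud(d,C)
cv2.imwrite("pics/w2.png",p[:,:,::-1])
m=(W[...,2]>.196)&(W[...,2]<.212)&(np.hypot(W[...,0]-.632,W[...,1]+.155)<.02)
w=W[m]; print(len(w), w.mean(0) if len(w) else 0)
p,d=read_camera("scene")
im=cv2.resize(p[140:340,200:380],None,fx=3,fy=3,interpolation=cv2.INTER_CUBIC);cv2.imwrite("pics/s2.png",im[:,:,::-1])
```

```text
[ 0.63228819 -0.15454442  0.17172704] [-1.79982963e+02 -1.08762496e-01  9.01114952e+01] [-1.40367988  5.93867627  4.58847729]
685 [ 0.63159267 -0.14860527  0.20250029]
```

View pics/w2.png

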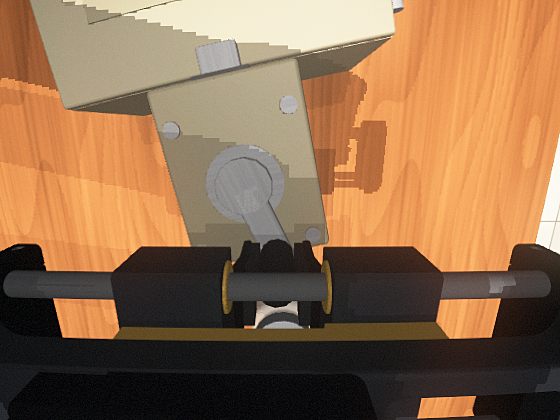

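View pics/s2.png

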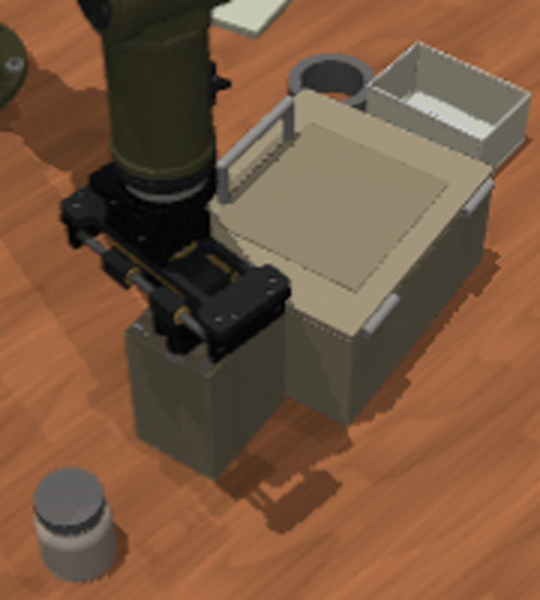

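The knob is still held at about (277,275), but it has slipped a few mm radially in the pads. The hub shows at (245,183), so I refine the axis.

Run:
```python
from h import *
o=monitor.get_obs()
p,d=read_camera("wrist");C=cam("wrist",o);W=cloud(d,C)
for q in [(245,183),(240,180),(208,184),(284,184),(245,145)]: print(q,W[q[1],q[0]].round(4))
z=W[150:230,195:300,2]; h,e=np.histogram(z,np.arange(.144,.18,.002));print(list(zip(e.round(3),h)))
sub=W[140:230,195:300].reshape(-1,3)
w=sub[(sub[:,2]>.1535)&(sub[:,2]<.158)]; print(len(w),w.min(0),w.max(0),(w.min(0)+w.max(0))/2)
g=cv2.cvtColor(p,cv2.COLOR_RGB2GRAY)
im=cv2.resize(p[120:300,180:340],None,fx=3.3,fy=3.3,interpolation=cv2.INTER_CUBIC);cv2.imwrite("pics/w2z.png",im[:,:,::-1])
```

```text
(245, 183) [ 0.6144 -0.1121  0.1605]
(240, 180) [ 0.6115 -0.1106  0.1593]
(208, 184) [ 0.5907 -0.1146  0.1503]
(284, 184) [ 0.6372 -0.1145  0.1505]
(245, 145) [ 0.6141 -0.0911  0.1524]
[(np.float64(0.144), np.int64(0)), (np.float64(0.146), np.int64(3)), (np.float64(0.148), np.int64(1707)), (np.float64(0.15), np.int64(3282)), (np.float64(0.152), np.int64(151)), (np.float64(0.154), np.int64(30)), (np.float64(0.156), np.int64(35)), (np.float64(0.158), np.int64(1605)), (np.float64(0.16), np.int64(1561)), (np.float64(0.162), np.int64(3)), (np.float64(0.164), np.int64(0)), (np.float64(0.166), np.int64(0)), (np.float64(0.168), np.int64(0)), (np.float64(0.17), np.int64(0)), (np.float64(0.172), np.int64(0)), (np.float64(0.174), np.int64(0)), (np.float64(0.176), np.int64(0))]
72 [ 0.60772284 -0.14198689  0.15358794] [ 0.63607391 -0.09775817  0.15796627] [ 0.62189838 -0.11987253  0.15577711]
```

View pics/w2z.png

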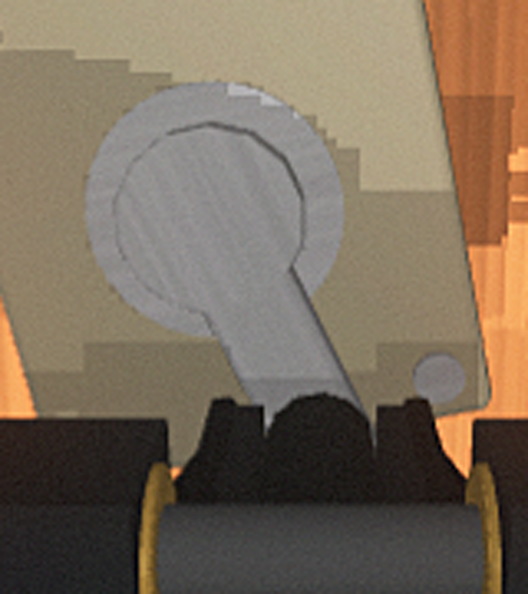

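Emit:
{"method": "servo_tool", "body": {
  "commands": [0, 0, 0, 0, 0, 0, 0, 0, 0, 0, 0, 0, 2, 0.5, 0, 0, 0, 0, 2, 0.3, 0, 0, 0, 0, 0, 0, 0, 0, 0, 0],
  "jaw": 40
}}

```text
time_s: 4.45
tool_pos: [0.6321, -0.1524, 0.1714]
tool_rot: [-180.0, 0.0, 90.0]
force: [-0.0, -0.2, -0.2]
grip_width: 0.0393
```

Emit:
{"method": "servo_tool", "body": {
  "commands": [0, 0, 0, 0, 0, 0, 0, 0, 0, 0, 0, 0, 0, 0, 0, 0, 0, 0, 0, 0, 0, 0, 0, 0],
  "jaw": 0
}}

```text
time_s: 4.85
tool_pos: [0.6321, -0.1526, 0.1716]
tool_rot: [180.0, 0.0, 90.0]
force: [0.9, -0.1, -0.3]
grip_width: 0.0193
```

Run:
```python
from h import *
o=monitor.get_obs(); print(o['tool_pos'],o['force'],o['grip_width'],o['time_s'])
```

```text
[ 0.6321191  -0.15256602  0.17163652] [ 0.89945519 -0.14714212 -0.33224639] 0.019258126391169108 4.85
```

```bash
cat > arc.py <<'E'
import numpy as np,sys
axx,axy,a0,n=map(float,sys.argv[1:5]); st=np.radians(10);a0=np.radians(a0)
f=lambda a:45*np.array([np.cos(a),np.sin(a)])
sent=np.zeros(2);r=[]
for i in range(1,int(n)+1):
    d=np.round(f(a0+i*st)-f(a0)-sent,1);sent+=d;r.append((d[1],d[0]))
    if i%9==0 or i==n: print("end",np.array([axx,axy])+f(a0+i*st));print(", ".join(f"{x:g}, {y:g}, 0, 0, 0, 0" for x,y in r));r=[]
E
python3 arc.py 613 -111.5 295 26
```

```text
end [653.78385042 -92.48217822]
3.9, 6.8, 0, 0, 0, 0, 5.1, 6, 0, 0, 0, 0, 6, 5, 0, 0, 0, 0, 6.8, 4, 0, 0, 0, 0, 7.3, 2.6, 0, 0, 0, 0, 7.8, 1.4, 0, 0, 0, 0, 7.8, 0, 0, 0, 0, 0, 7.7, -1.4, 0, 0, 0, 0, 7.4, -2.6, 0, 0, 0, 0
end [593.98217822 -70.71614958]
6.8, -4, 0, 0, 0, 0, 6, -5, 0, 0, 0, 0, 5, -6, 0, 0, 0, 0, 4, -6.8, 0, 0, 0, 0, 2.7, -7.4, 0, 0, 0, 0, 1.3, -7.7, 0, 0, 0, 0, 0, -7.8, 0, 0, 0, 0, -1.3, -7.8, 0, 0, 0, 0, -2.7, -7.3, 0, 0, 0, 0
end [ 569.53333782 -123.14685703]
-4, -6.8, 0, 0, 0, 0, -5, -6, 0, 0, 0, 0, -6, -5.1, 0, 0, 0, 0, -6.8, -3.9, 0, 0, 0, 0, -7.4, -2.7, 0, 0, 0, 0, -7.7, -1.3, 0, 0, 0, 0, -7.8, -0, 0, 0, 0, 0, -7.8, 1.3, 0, 0, 0, 0
```

Emit:
{"method": "servo_tool", "body": {
  "commands": [3.9, 6.8, 0, 0, 0, 0, 5.1, 6, 0, 0, 0, 0, 6, 5, 0, 0, 0, 0, 6.8, 4, 0, 0, 0, 0, 7.3, 2.6, 0, 0, 0, 0, 7.8, 1.4, 0, 0, 0, 0, 7.8, 0, 0, 0, 0, 0, 7.7, -1.4, 0, 0, 0, 0, 7.4, -2.6, 0, 0, 0, 0, 0, 0, 0, 0, 0, 0]
}}

```text
time_s: 5.85
tool_pos: [0.653, -0.0916, 0.1715]
tool_rot: [-179.9, 0.0, 90.1]
force: [-5.4, -1.8, 1.5]
grip_width: 0.0194
```

Run:
```python
from h import *
o=monitor.get_obs()
p,d=read_camera("wrist");C=cam("wrist",o);W=cloud(d,C)
cv2.imwrite("pics/w3.png",p[:,:,::-1])
```

```text
(no output)
```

View pics/w3.png

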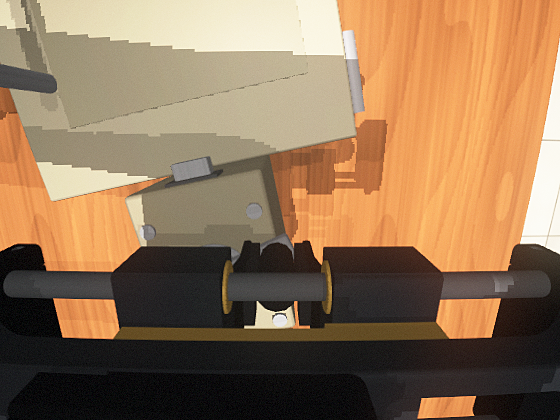

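The knob is still between the pads at (277,275), the bolt at (192,168) has drawn back, and forces are small. I continue.

Emit:
{"method": "servo_tool", "body": {
  "commands": [6.8, -4, 0, 0, 0, 0, 6, -5, 0, 0, 0, 0, 5, -6, 0, 0, 0, 0, 4, -6.8, 0, 0, 0, 0, 2.7, -7.4, 0, 0, 0, 0, 1.3, -7.7, 0, 0, 0, 0, 0, -7.8, 0, 0, 0, 0, -1.3, -7.8, 0, 0, 0, 0, -2.7, -7.3, 0, 0, 0, 0, 0, 0, 0, 0, 0, 0]
}}

```text
time_s: 6.9
tool_pos: [0.5944, -0.0707, 0.1716]
tool_rot: [179.8, 0.0, 90.0]
force: [0.7, -5.3, -1.6]
grip_width: 0.0191
```

Run:
```python
from h import *
p,d=read_camera("wrist")
cv2.imwrite("pics/w4.png",p[:,:,::-1])
```

```text
(no output)
```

View pics/w4.png

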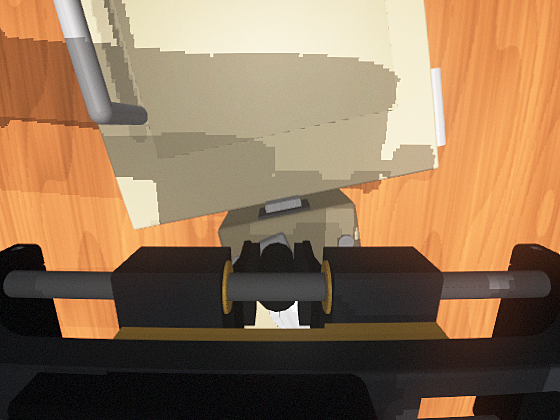

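Emit:
{"method": "servo_tool", "body": {
  "commands": [-4.5, -6.5, 0, 0, 0, 0, -5.4, -6, 0, 0, 0, 0, -6, -5.1, 0, 0, 0, 0, -6.8, -3.9, 0, 0, 0, 0, -7.4, -2.7, 0, 0, 0, 0, -7.7, -1.3, 0, 0, 0, 0, -7.8, 0, 0, 0, 0, 0, -7.8, 1.3, 0, 0, 0, 0, 0, 0, 0, 0, 0, 0, 0, 0, 0, 0, 0, 0]
}}

```text
time_s: 7.95
tool_pos: [0.57, -0.1262, 0.1716]
tool_rot: [180.0, 0.1, 89.9]
force: [2.3, -1.8, -1.4]
grip_width: 0.0193
```

Run:
```python
from h import *
o=monitor.get_obs();print(o['tool_pos'],np.degrees(np.arctan2(o['tool_pos'][1]+.112,o['tool_pos'][0]-.613)))
p,d=read_camera("wrist")
cv2.imwrite("pics/w5.png",p[:,:,::-1])
```

```text
[ 0.57000629 -0.12621163  0.17158847] -161.7086291797494
```

View pics/w5.png

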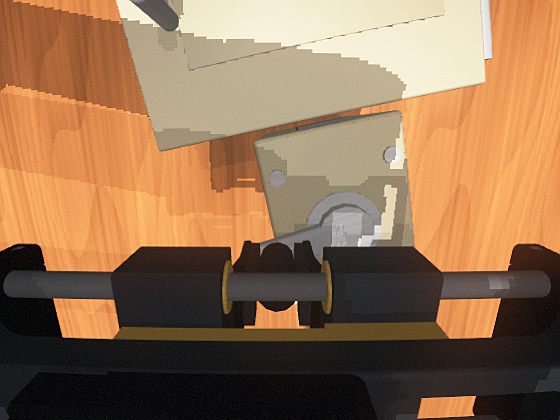

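The crank stands at about 6.4 rad: the tool bears 198° and zero is at 192°. The bolt no longer shows in the housing slot. I release, rise, and go over to the handle.

Emit:
{"method": "servo_tool", "body": {
  "commands": [0, 0, 0, 0, 0, 0, 0, 0, 0, 0, 0, 0, 0, 0, -20, 0, 0, 0, 0, 0, -35, 0, 0, 0, 0, 0, -35, 0, 0, 0, 25, -15, -5, 0, 0, 0, 30, -17, 0, 0, 0, 0, 30, -17, 0, 0, 0, -4, 25, -15, 0, 0, 0, -4, 0, 0, 0, 0, 0, -3.7],
  "jaw": 60
}}

```text
time_s: 9.0
tool_pos: [0.5021, -0.0106, 0.2671]
tool_rot: [-180.0, -0.1, 102.3]
force: [1.4, -1.0, 0.5]
grip_width: 0.0601
```

Emit:
{"method": "servo_tool", "body": {
  "commands": [0, 0, 0, 0, 0, 0, 0, 0, 0, 0, 0, 0, 0, 0, 0, 0, 0, 0]
}}

```text
time_s: 9.3
tool_pos: [0.5042, -0.0161, 0.2664]
tool_rot: [-180.0, 0.0, 101.6]
force: [0.3, 0.2, -0.1]
grip_width: 0.0599
```

Run:
```python
from h import *
o=monitor.get_obs();print(o['tool_pos'],o['tool_rot'])
p,d=read_camera("wrist");C=cam("wrist",o);W=cloud(d,C);q=p.copy()
u=proj([(.4948,.0633,.179)],C)[0]; print(u);cv2.drawMarker(q,tuple(int(v) for v in u),(255,0,0),0,12,1)
cv2.imwrite("pics/w6.png",q[:,:,::-1])
m=(W[...,2]>.170)&(W[...,2]<.186)&(np.hypot(W[...,0]-.495,W[...,1]-.063)<.08)
w=W[m];print(len(w),w.mean(0),w.max(0)); r=cv2.minAreaRect((w[:,:2]*1000).astype(np.float32));print(r)
print(look_for("wrist","lid_handle")[:2])
k=W[(W[...,2]>.198)&(W[...,2]<.212)&(np.hypot(W[...,0]-.57,W[...,1]+.125)<.04)];print("knob",len(k))
p,d=read_camera("scene");W=cloud(d,cam("scene"))
k=W[(W[...,2]>.198)&(W[...,2]<.212)&(np.hypot(W[...,0]-.57,W[...,1]+.125)<.04)];print("knob",len(k),k.mean(0) if len(k) else 0)
im=cv2.resize(p[140:340,200:380],None,fx=3,fy=3,interpolation=cv2.INTER_CUBIC);cv2.imwrite("pics/s6.png",im[:,:,::-1])
```

```text
[ 0.50420737 -0.01606114  0.26644933] [-1.79981051e+02  5.09070252e-03  1.01569678e+02]
[284.44052048 119.07173746]
2292 [0.49320091 0.0682308  0.17830475] [0.51083436 0.12464524 0.18209345]
((493.93865966796875, 65.21954345703125), (11.774042129516602, 121.05270385742188), 12.115798950195312)
[{'box': [250.8, 2.8, 244.6, 247.6], 'conf': 0.6}, {'box': [248.8, 0.0, 248.4, 328.2], 'conf': 0.41}]
knob 0
knob 49 [ 0.57306185 -0.13060022  0.20429663]
```

View pics/w6.png

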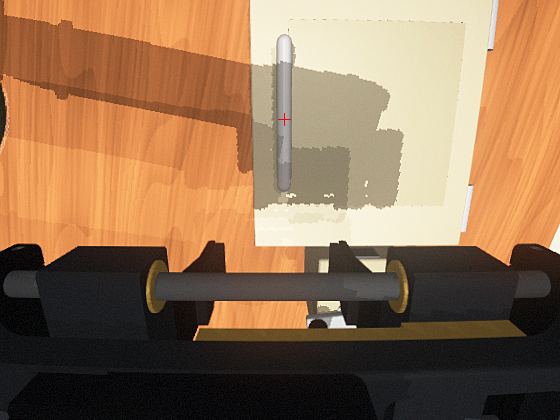

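View pics/s6.png

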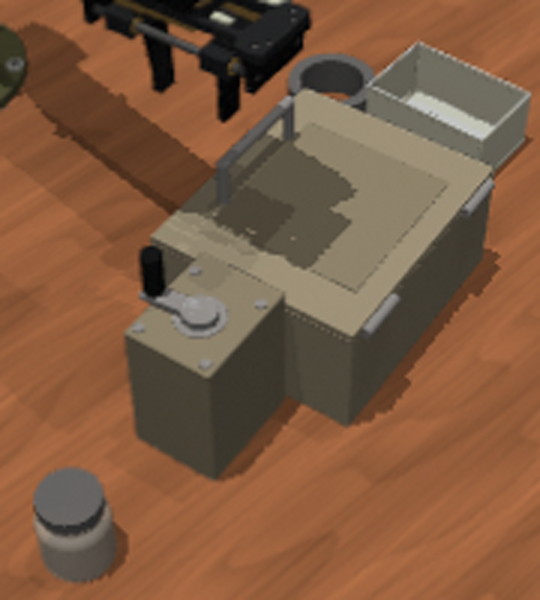

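Seen from the wrist, the bar runs from (284,35) to (284,190). Its centre measures (0.494, 0.065), top 0.1785, yaw 12°, as expected. In the scene view the bolt is off the lid, and the knob has come back to within 6 mm of its start, so the crank is at about 6.35. Now I grasp the handle.

Emit:
{"method": "servo_tool", "body": {
  "commands": [27, 2, 0, 0, 0, 0, 27, 2, 0, 0, 0, 0, 27.5, 2.3, 0, 0, 0, 0, 0, 0, 0, 0, 0, 0, 0, 0, 0, 0, 0, 0, 0, 0, 30, 0, 0, 0, 0, 0, 30, 0, 0, 0, 0, 0, 30, 0, 0, 0, 0, 0, 22, 0, 0, 0, 0, 0, 0, 0, 0, 0]
}}

```text
time_s: 10.45
tool_pos: [0.4915, 0.0636, 0.1513]
tool_rot: [-179.6, 0.0, 101.5]
force: [-0.0, 0.2, 0.2]
grip_width: 0.0602
```

Emit:
{"method": "servo_tool", "body": {
  "commands": [0, 0, 0, 0, 0, 0, 0, 0, 0, 0, 0, 0, 0, 0, 0, 0, 0, 0, 0, 0, 0, 0, 0, 0, 0, 0, 0, 0, 0, 0, 0, 0, 0, 0, 0, 0, 0, 0, 0, 0, 0, 0],
  "jaw": 0,
  "newtons": 25
}}

```text
time_s: 11.15
tool_pos: [0.4936, 0.0657, 0.1547]
tool_rot: [-180.0, 0.0, 101.7]
force: [-6.8, -1.8, 1.3]
grip_width: 0.012
```

Run:
```python
import numpy as np
r=np.hypot(190,53);b=np.arctan2(53,190);s=np.zeros(2);o=[]
for i in range(1,21):
    a=b+np.radians(2.5*i);t=np.array([190-r*np.cos(a),-(r*np.sin(a)-53)]);d=np.round(t-s,1);s+=d;o.append(f"0, {d[0]}, {d[1]}, 0, 0, 0")
print(", ".join(o[:4]));print(", ".join(o[4:12]));print(", ".join(o[12:]),s)
```

```text
0, 2.5, -8.2, 0, 0, 0, 0, 2.8, -8.2, 0, 0, 0, 0, 3.2, -7.9, 0, 0, 0, 0, 3.6, -7.9, 0, 0, 0
0, 3.9, -7.7, 0, 0, 0, 0, 4.2, -7.5, 0, 0, 0, 0, 4.5, -7.3, 0, 0, 0, 0, 4.9, -7.1, 0, 0, 0, 0, 5.1, -6.9, 0, 0, 0, 0, 5.5, -6.6, 0, 0, 0, 0, 5.7, -6.4, 0, 0, 0, 0, 6.1, -6.2, 0, 0, 0
0, 6.2, -5.9, 0, 0, 0, 0, 6.6, -5.6, 0, 0, 0, 0, 6.7, -5.3, 0, 0, 0, 0, 7.0, -5.0, 0, 0, 0, 0, 7.2, -4.7, 0, 0, 0, 0, 7.4, -4.4, 0, 0, 0, 0, 7.6, -4.1, 0, 0, 0, 0, 7.8, -3.7, 0, 0, 0 [ 108.5 -126.6]
```

Emit:
{"method": "servo_tool", "body": {
  "commands": [0, 2.0, -8.2, 0, 0, 0, 0, 2.4, -8.2, 0, 0, 0, 0, 3.0, -7.9, 0, 0, 0, 0, 3.6, -7.9, 0, 0, 0, 0, 0, 0, 0, 0, 0, 0, 0, 0, 0, 0, 0]
}}

```text
time_s: 11.75
tool_pos: [0.5048, 0.068, 0.1869]
tool_rot: [180.0, 0.0, 101.7]
force: [3.6, 0.7, -4.4]
grip_width: 0.0109
```

Run:
```python
from h import *
p,d=read_camera("side")
im=cv2.resize(p[100:350,180:380],None,fx=2.4,fy=2.4,interpolation=cv2.INTER_CUBIC);cv2.imwrite("pics/d7.png",im[:,:,::-1])
```

```text
(no output)
```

View pics/d7.png

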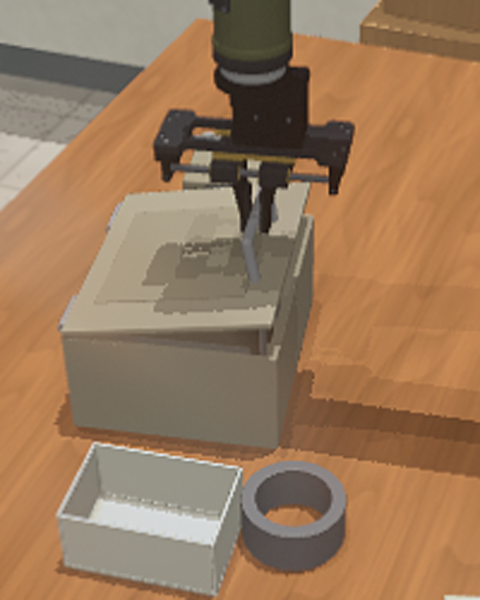

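The lid has come free and is rising, with the bar held between the fingers at (255,215). About 4 N of weight shows. I continue.

Emit:
{"method": "servo_tool", "body": {
  "commands": [0, 3.9, -7.7, 0, 0, 0, 0, 4.2, -7.5, 0, 0, 0, 0, 4.5, -7.3, 0, 0, 0, 0, 4.9, -7.1, 0, 0, 0, 0, 5.1, -6.9, 0, 0, 0, 0, 5.5, -6.6, 0, 0, 0, 0, 5.7, -6.4, 0, 0, 0, 0, 6.1, -6.2, 0, 0, 0, 0, 0, 0, 0, 0, 0, 0, 0, 0, 0, 0, 0]
}}

```text
time_s: 12.8
tool_pos: [0.5427, 0.0759, 0.2438]
tool_rot: [-179.9, 0.0, 101.7]
force: [-6.7, -1.5, 3.8]
grip_width: 0.0111
```

Run:
```python
from h import *
p,d=read_camera("side")
im=cv2.resize(p[50:350,160:380],None,fx=2,fy=2,interpolation=cv2.INTER_CUBIC);cv2.imwrite("pics/d8.png",im[:,:,::-1])
```

```text
(no output)
```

View pics/d8.png

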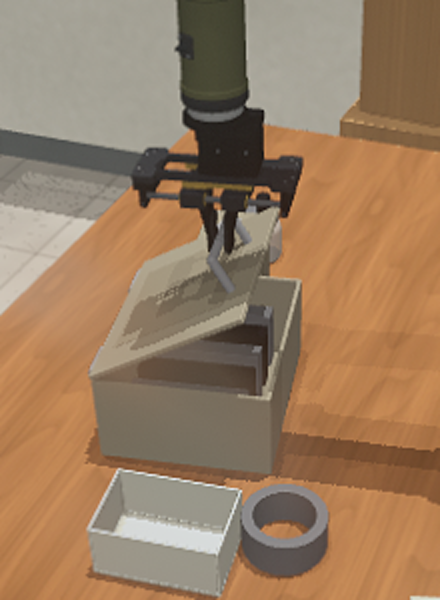

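Emit:
{"method": "servo_tool", "body": {
  "commands": [0, 5.5, -6.5, 0, 0, 0, 0, 6, -6, 0, 0, 0, 0, 6.4, -5.5, 0, 0, 0, 0, 7.0, -5.2, 0, 0, 0, 0, 7.2, -4.9, 0, 0, 0, 0, 7.4, -4.6, 0, 0, 0, 0, 7.5, -4.2, 0, 0, 0, 0, 7.6, -3.8, 0, 0, 0, 0, 0, 0, 0, 0, 0, 0, 0, 0, 0, 0, 0]
}}

```text
time_s: 13.85
tool_pos: [0.5982, 0.0874, 0.2852]
tool_rot: [179.8, 0.0, 101.7]
force: [-4.4, -0.8, 4.0]
grip_width: 0.0109
```

Emit:
{"method": "servo_tool", "body": {
  "commands": [0, 0, 0, 0, 0, 0, 0, 0, 0, 0, 0, 0, 0, 0, 0, 0, 0, 0, 0, 0, 0, 0, 0, 0, 0, 0, 0, 0, 0, 0]
}}

```text
time_s: 14.35
tool_pos: [0.5979, 0.0874, 0.2851]
tool_rot: [179.9, 0.0, 101.7]
force: [-5.2, -0.6, 5.2]
grip_width: 0.0114
```

Run:
```python
from h import *
o=monitor.get_obs();print(o['tool_pos'],o['force'],o['grip_width'])
# handle = tool - 19mm along tool z (down) ; box frame angle
a=.204;h=np.array([.6809,.1018]);P=o['tool_pos']+[0,0,.019]
bx=(P[0]-h[0])*np.cos(a)+(P[1]-h[1])*np.sin(a);bz=P[2]-.1205
print("lid angle from tool",np.degrees(np.arctan2(bz,-bx)-np.arctan2(53,190)),np.hypot(bx,bz))
for c in("side","scene"):
    p,d=read_camera(c);W=cloud(d,cam(c))
    dd=W-np.array([h[0],h[1],0]);X=dd[...,0]*np.cos(a)+dd[...,1]*np.sin(a);Y=-dd[...,0]*np.sin(a)+dd[...,1]*np.cos(a)
    ok=(abs(Y)<.125)&(X<-.02)&(X>-.14)&(W[...,2]>.14)
    ang=np.degrees(np.arctan2(W[...,2]-.1285,-X));v=ang[ok&(ang<62)&(ang>30)]
    print(c,len(v),np.percentile(v,[10,50,90]))
    k=W[(W[...,2]>.198)&(W[...,2]<.212)&(np.hypot(W[...,0]-.57,W[...,1]+.13)<.03)];print("knob",len(k),k.mean(0) if len(k) else 0)
    x0,y0,x1,y1=(200,100,400,340) if c=="scene" else (160,50,380,350)
    im=cv2.resize(p[y0:y1,x0:x1],None,fx=2,fy=2,interpolation=cv2.INTER_CUBIC);cv2.imwrite(f"pics/{c}9.png",im[:,:,::-1])
    for n in("tub","tape","jar"):print(n,look_for(c,n)[:1])
```

```text
[0.59786049 0.08739377 0.28512324] [-5.15272205 -0.64111245  5.22536682] 0.011380822762141442
lid angle from tool 49.7706680143222 0.20202282164246926
side 1456 [49.91221032 50.69754031 57.13158459]
knob 37 [ 0.5674156  -0.127128    0.20444386]
tub [{'box': [205.8, 283.7, 74.1, 64.7], 'conf': 0.68}]
tape [{'box': [280.8, 293.6, 41.5, 42.8], 'conf': 0.9}]
jar [{'box': [281.4, 151.3, 19.5, 30.6], 'conf': 0.6}]
scene 4024 [49.83460474 51.10000836 53.81563774]
knob 49 [ 0.57331531 -0.13076424  0.20489549]
tub [{'box': [348.3, 159.4, 27.8, 34.5], 'conf': 0.74}]
tape []
jar [{'box': [212.7, 294.5, 26.6, 38.0], 'conf': 0.64}]
```

View pics/side9.png

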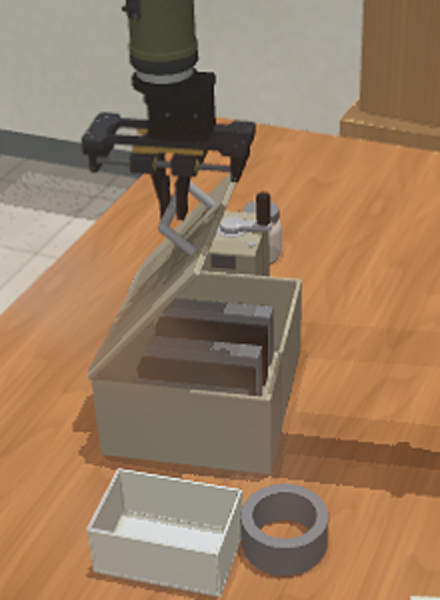

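View pics/scene9.png

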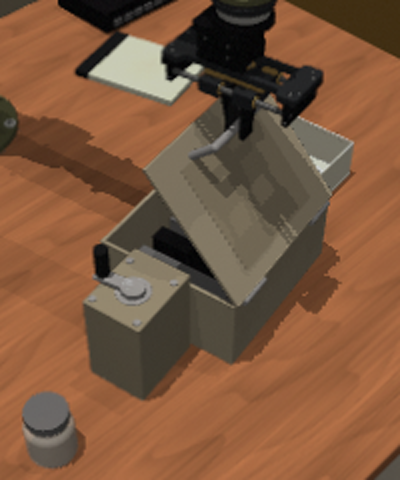

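Lid at about 50°, bar held, the drives exposed, the knob unmoved, and the tub, tape and jar in the same places. I hand in.

```bash
python3 -c "
from cell import env,monitor
print(env.sign_off());print(monitor.get_obs()['force'],monitor.get_obs()['tool_pos'])"
```

```text
the job is handed in; nothing more can be done
None
the job is handed in; nothing more can be done
```

I turned the crank about one full turn anticlockwise with the lid shut, then raised the lid by its bar to about 50° and handed in while holding it there. The sign-off gives no verdict, so what follows is from my own last checks.

- **Crank:** it stands at about 6.35–6.4 rad, worked out from the tool's bearing and the knob's position in the scene camera. The pictures show the bolt drawn off the lid. Partway round, the knob had slid a few mm in the pads because my first estimate of the crank axis was off. I opened the jaws, re-centred and gripped again.
- **Lid:** the angle came out at 49.8° from the tool pose and about 51° from depth in both fixed cameras. It was steady over the last half second.
- **Grip:** the fingers hold the bar at 11.4 mm opening with 25 N set. A residual force of about 7 N remains at the wrist because the tool path runs a few mm off the lid's arc.
- **Bystanders:** tub, tape and jar show no movement in the side view. In the final scene view the tape was hidden and the tub half covered by the lid, so I could only confirm those two from the side.

The robot's clock read about 14.5 s at hand-in, against the 61 s limit.

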